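# Push the tea box and the tin into a row on the counter rail

## Robot

A 6-joint arm with a two-finger parallel gripper is mounted at the origin on a cart in front of the work surface, level with it; the furniture and walls round the work are solid. World frame = base frame: x ahead of the robot, y to its left, z up, the work surface at z = 0. Lengths are in m, angles in degrees, forces in N, time in s.
With the tool pointing down it reaches from about 0.25 to 0.775 m from the base axis. Payload 4 kg.
Tool frame: the origin (TCP) lies at the very end of the fingers, on their centre line; the grasp point (between the pads) lies 19 mm behind it (manip.grasp_offset is the distance from the TCP to the grasp point, in m); z points along the fingers, y is the line along which they close (so a half turn about z gives the same grasp; the last joint's range is limited). The gripper opens to 85 mm and grips with 20 to 120 N. Pads are 22 mm wide; open, the fingers measure 114 mm over their backs; the gripper's body (76 mm by 85 mm) begins 54 mm behind the grasp point. The pads swing forward as they close: fully open they stand 13 mm farther back than shut.
Start: joints at [-75.178, 4.996, 78.535, -0, 96.463, -5.907], TCP at [0.195, -0.514, 0.231] pointing down, gripper open.
Joint ranges: [-177.83, 177.83], [-43.37, 116.18], [15.69, 146.23], [-61.86, 241.86], [9.47, 152.12], [-147.06, 147.06]. Speed limits (degrees/s): [159.86, 159.86, 180, 180, 180, 180].

## Interface

Orientations are given as [roll, pitch, yaw] about the fixed x, y, z axes, in that order (R = Rz(yaw) Ry(pitch) Rx(roll)).
In Python, from plant import manip gives the robot as it stands. Calls block until the motion is done:
- manip.goto(position, orientation): joint-space move of the TCP to a pose.
- manip.move_l(position, attitude=None, rate=0.15, contact_N=None): straight line of the TCP; attitude=None keeps the orientation; rate is the mean speed in m/s. With contact_N (N) it stops when the force on the tool has changed by that much, and returns True; else False.
- manip.movej(angles): joint-space move.
- manip.grip(opening, squeeze=None): finger opening in m; squeeze is the grip in N (None keeps the last); returns when the fingers have stopped.
- manip.dwell(seconds).
- manip.inverse_kinematics(position, orientation): joint angles nearest the present ones, or None.
- manip.snapshot(name): name is "scene" or "top" or "wrist"; returns a dict with "frame" (480x640x3 uint8, red, green, blue), "z_map" (480x640 float32, m along the optical axis (not along the pixel's ray), 0 where there is no reading), "intrinsics" (3x3 intrinsics, pixels), "R" (3x3) and "t" (3): a world point X has camera coordinates R X + t; the wrist camera has in their place "tool_from_camera" (4x4, takes a point from camera to tool coordinates, whose origin is the TCP and whose axes are the flange's). Camera axes: x right, y down, z forward; pixel columns grow to the right and rows downward; lengths in m; the calibration is good to about 2 mm. The wrist camera is an equidistant fisheye: a pixel r from the principal point sees the ray r / f radians off the axis. A picture is of the moment at which its call begins: read the wrist's pose just before it.
A pose or a line that the arm cannot do raises manip.PlanningError and nothing moves.
- manip.job_done(): hands the job in; it is judged then, once.
Readings, each from a call of its own:
- manip.current_time_s(): time.
- manip.current_q(): joint angles.
- manip.current_dq(): joint speeds.
- manip.current_effort(): joint torques, N m.
- manip.current_ee_pos(): TCP position.
- manip.current_tcp_rot(): TCP orientation.
- manip.current_force(): force on the tool from outside, world axes, zero at the start.
- manip.current_ft_torque(): the same for the moment, N m.
- manip.current_finger_gap(): finger opening in m.
- manip.current_gripper_force(): force on a finger pad.
Only numpy, scipy, OpenCV 4.12 (cv2) and the standard library are available. Lean on these libraries where they do the work, as an engineer would, in place of code of your own. Each camera call takes 0.05 s, during which the arm holds its last target. There are 200 camera calls.

## Task

Tidy the worktop by pushing alone: push the carton of tea that stands beside the L-shaped wooden rail snugly into the corner of the rail, its long side flat against the long fence and its end against the short stop, and push the tin against the same fence and up against the free end of the carton, so that the two stand in a row. Both stay upright on the worktop the whole time: do not lift or tip them, and leave the mug, the jars and the apple where they are.

Things in the scene. Friction and masses are not known exactly. Their poses are not given: they have to be found in the camera images.
- counter_rail: L-shaped pale wood rail, fixed, 20 mm high. Origin: inner corner of the L, worktop level; z up. The 300 mm fence runs along its +y (to the robot's left), its face is the plane x = 0, wood at x 0 to 18 mm. The 91 mm stop runs along its -x (towards the robot), its face is y = 0, wood at y -18 to 0 mm. In place, the carton is centred at x = -33, y = 71 mm and the tin at x = -38, y = 180 mm.
- box_mid (a point): Centre, half-way up (35 mm above its underside), of the loose carton of tea out on the open worktop by the rail (not the like one at the back wall): a box 66 mm along its x, 142 mm along its y and 70 mm high, 0.1 to 0.22 kg. Its z is up. It starts near the fence, askew, its y within about 25 degrees of the rail's y. It slides on the worktop.
- tin_mid (a point): Centre, half-way up (29 mm above its underside), of the loose round tin that stands by itself on the worktop to the left of the carton: diameter 75 mm, 58 mm high, 0.18 to 0.36 kg. Its z is up. It slides on the worktop. Beware: a wall cabinet hangs over the back of the worktop, its underside 0.45 m up, its door handles as near as 0.57 m ahead of the robot base.
- mug: Spotted mug, bystander: 82 mm across, 91 mm high, handle on its side; origin at the centre of its underside.
- honey_jar: Jar with a dark lid, bystander: diameter 65 mm, 86 mm high; origin at the centre of its underside.
- spice_jar: Slim spice jar with a dark lid, bystander: diameter 41 mm, 105 mm high; origin at the centre of its underside.
- apple: Apple, bystander: 80 mm across, 69 mm high; origin at the centre of its underside.

How it is judged (in metres and radians):
At the end, for the whole second after the job is handed in: The carton stands in the corner of the rail within 7 mm of the fence and of the stop and within 4 degrees of parallel; the tin stands within 7 mm of the fence and of the carton's free end; both are upright on the worktop (x of box_mid in the frame of counter_rail between -0.04 and -0.028 m and y of box_mid in the frame of counter_rail between 0.066 and 0.078 m and angle between the y axis of box_mid and the y axis of counter_rail, either way round below 0.07 rad and x of tin_mid in the frame of counter_rail between -0.0447 and -0.033 m and y of tin_mid in the frame of counter_rail above 0.16 m and horizontal distance between box_mid and tin_mid below 0.116 m and angle between each of box_mid, tin_mid's own z axis and vertical below 0.06 rad and height (world z) of box_mid below 0.04 m and height (world z) of tin_mid below 0.034 m); the robot touches nothing.
It fails at once if the carton or the tin is lifted off the worktop (height (world z) of box_mid above 0.047 m or height (world z) of tin_mid above 0.041 m).
It fails at once if the carton or the tin is tipped over (angle between any of box_mid, tin_mid's own z axis and vertical above 0.3 rad).
It fails at once if the mug, a jar or the apple is moved more than 25 mm (distance of any of mug, honey_jar, spice_jar, apple from where it was at the start of the episode above 0.025 m).
It also fails if it takes over 67 s, if anything falls off the work surface, if the arm or the gripper's body presses on something with over 40 N, if the wrist force passes 120 N, or if a joint passes its speed limit or range.

## Working session

There is one attempt and no reset: what is moved stays moved. The work goes in short steps, each a Python script; the robot and the scene stay as the last script left them, time stands still between calls to the robot, and variables do not carry over. Pictures are saved under pics/ and viewed, at most 10 in all, crops included, and the job is handed in when it is done.

```bash
mkdir -p pics; ls; python3 - <<'E'
from plant import manip
import cv2,numpy as np
for n in("top","scene"):
    s=manip.snapshot(n); np.savez(f"{n}0.npz",**s)
    cv2.imwrite(f"pics/{n}0.png",s["frame"][:,:,::-1])
    print(n,s["intrinsics"].tolist(),(-s["R"].T@s["t"]).round(3),s["R"].round(2).tolist())
print(manip.current_tcp_rot(),manip.current_time_s())
E
```

```text
pics
top [[457.2702225364313, 0.0, 316.71810612783383], [0.0, 457.2702225364313, 240.24971181684182], [0.0, 0.0, 1.0]] [-0.314  0.298  1.234] [[-0.39, -0.92, -0.0], [-0.75, 0.32, -0.58], [0.53, -0.22, -0.82]]
scene [[558.9251194241455, 0.0, 315.4992584806601], [0.0, 558.9251194241455, 243.7853336804464], [0.0, 0.0, 1.0]] [0.349 1.37  1.002] [[-1.0, -0.09, -0.02], [-0.04, 0.56, -0.83], [0.08, -0.82, -0.56]]
[-1.79880901e+02 -1.15172079e-02  2.07291454e+01] 0.1
```

View pics/top0.png

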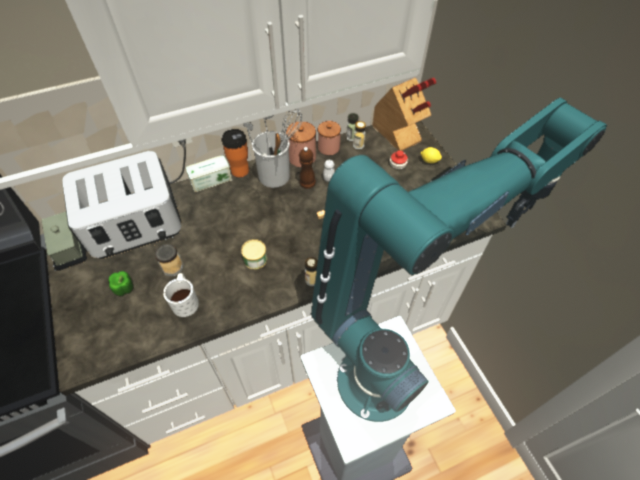

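View pics/scene0.png

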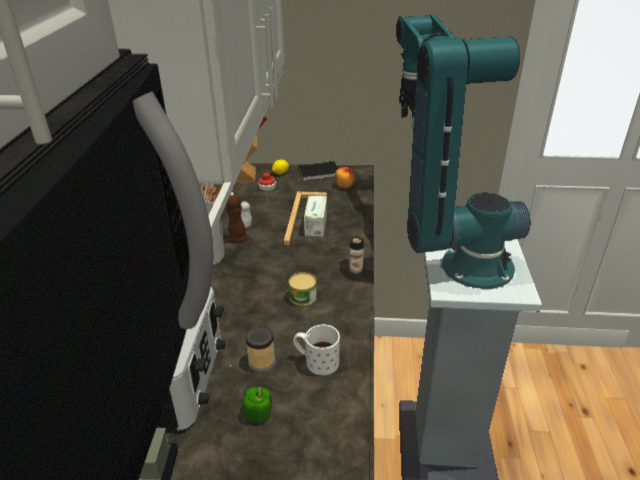

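The top view shows the tin (254,254), with the arm hiding the rail. The scene view shows the rail (corner near 322,193), carton (316,215), tin (303,288), spice jar (357,255), apple (345,177), mug (322,350) and honey jar (260,350). Next I measure the scene point cloud by height.

```bash
cat > h.py <<'E'
import numpy as np,cv2
def cloud(s):
    K=s["intrinsics"];z=s["z_map"];v,u=np.indices(z.shape)
    c=np.stack([(u-K[0,2])/K[0,0]*z,(v-K[1,2])/K[1,1]*z,z],-1)
    P=(c-s["t"])@s["R"]; P[z==0]=np.nan
    return P
def box(s,c):  # look up all
    pass
def comps(P,lo,hi,reg,mn=15):
    m=(P[...,2]>lo)&(P[...,2]<hi)&(P[...,0]>reg[0])&(P[...,0]<reg[1])&(P[...,1]>reg[2])&(P[...,1]<reg[3])
    n,l,st,_=cv2.connectedComponentsWithStats(m.astype(np.uint8),connectivity=8)
    for i in range(1,n):
        if st[i,4]<mn: continue
        q=P[l==i]; r=cv2.minAreaRect(q[:,:2].astype(np.float32)*1000)
        yield st[i],q,r
E
python3 - <<'E'
from h import *
for n in("scene","top"):
    s=np.load(n+"0.npz");P=cloud(s);print(n)
    for lo,hi in((.012,.026),(.052,.063),(.064,.076),(.08,.11)):
        print(lo,hi)
        for st,q,r in comps(P,lo,hi,(.15,.75,-.6,.8),25):
            print(" ",st.tolist(),"rect",np.round(r[0]),np.round(r[1]),round(r[2],1),"med",np.median(q,0).round(3))
E
python3 - <<'E'
import cv2
a=cv2.imread('pics/scene0.png')[150:320,230:400]
cv2.imwrite('pics/crop0.png',cv2.resize(a,(595,595),interpolation=2))
E
```

```text
scene
0.012 0.026
  [299, 165, 40, 13, 223] rect [ 516. -569.] [150.  91.] 13.0 med [ 0.532 -0.561  0.015]
  [274, 168, 14, 6, 35] rect [ 667. -552.] [39. 35.] 61.7 med [ 0.664 -0.544  0.021]
  [258, 181, 18, 8, 61] rect [ 701. -435.] [64. 40.] 13.3 med [ 0.698 -0.43   0.019]
  [335, 181, 19, 6, 42] rect [ 418. -452.] [29. 66.] 87.9 med [ 0.42  -0.453  0.021]
  [284, 191, 43, 51, 381] rect [ 541. -234.] [326. 106.] 86.1 med [ 0.575 -0.266  0.02 ]
  [243, 220, 9, 6, 27] rect [ 721. -170.] [31. 16.] 43.7 med [ 0.722 -0.167  0.019]
  [304, 228, 20, 6, 69] rect [ 501. -136.] [62. 16.] 0.5 med [ 0.502 -0.134  0.018]
  [234, 232, 13, 9, 48] rect [728. -91.] [50. 22.] 52.5 med [ 0.731 -0.083  0.019]
  [349, 264, 14, 7, 51] rect [360.  51.] [38. 23.] 2.8 med [0.359 0.055 0.019]
  [290, 292, 26, 11, 100] rect [500. 200.] [69. 35.] 9.4 med [0.497 0.206 0.02 ]
  [248, 358, 27, 12, 116] rect [573. 450.] [63. 23.] 12.2 med [0.571 0.453 0.02 ]
  [306, 358, 33, 15, 136] rect [430. 446.] [77. 34.] 1.2 med [0.428 0.454 0.018]
  [243, 411, 28, 11, 85] rect [558. 603.] [59. 20.] 7.2 med [0.555 0.608 0.
[... 5058 characters left out ...]
6.] 21.9 med [0.549 0.419 0.068]
  [166, 282, 25, 16, 61] rect [451. 424.] [32. 72.] 8.8 med [0.459 0.426 0.07 ]
  [167, 293, 27, 15, 58] rect [401. 421.] [75. 28.] 89.5 med [0.394 0.418 0.071]
0.08 0.11
  [324, 160, 10, 7, 49] rect [ 726. -180.] [30. 28.] 38.6 med [ 0.726 -0.178  0.086]
  [300, 163, 13, 9, 61] rect [731. -96.] [42. 21.] 64.0 med [ 0.728 -0.098  0.092]
  [77, 207, 102, 42, 629] rect [697. 506.] [ 58. 307.] 4.7 med [0.683 0.51  0.095]
  [155, 244, 22, 20, 311] rect [575. 426.] [66. 62.] 19.9 med [0.574 0.426 0.086]
  [305, 257, 12, 17, 161] rect [359.  40.] [32. 42.] 67.1 med [0.353 0.041 0.104]
  [164, 274, 29, 32, 213] rect [430. 420.] [84. 84.] 30.4 med [0.435 0.418 0.088]
```

View pics/crop0.png

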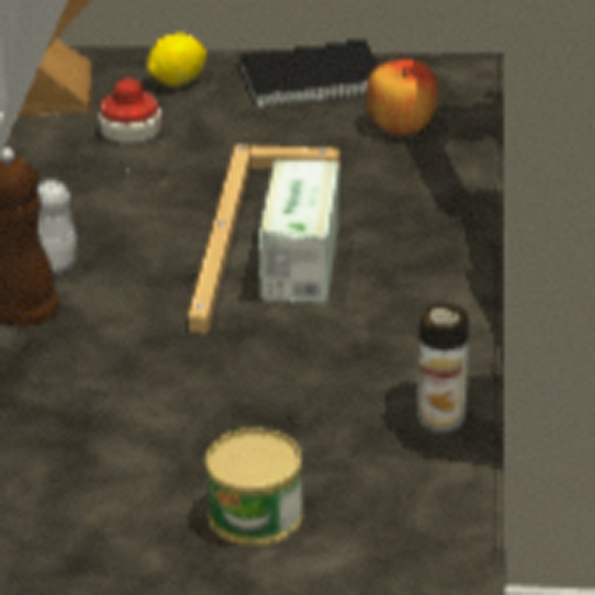

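The crop shows the L-rail with its corner near (240,155), fence end (200,325), the carton askew just inside it, and the tin well beyond the fence's free end. Now I take a near-overhead wrist view to refine the rail and carton.

```bash
cat >> h.py <<'E'
from scipy.spatial.transform import Rotation as Rn
def wcloud(s,pos,rpy):
    K=s["intrinsics"];z=s["z_map"];v,u=np.indices(z.shape)
    a=(u-K[0,2])/K[0,0];b=(v-K[1,2])/K[1,1];th=np.hypot(a,b)+1e-9
    k=np.tan(np.minimum(th,1.3))/th
    c=np.stack([a*k*z,b*k*z,z],-1)
    T=s["tool_from_camera"];p=c@T[:3,:3].T+T[:3,3]
    P=p@Rn.from_euler('xyz',rpy,degrees=True).as_matrix().T+pos; P[z==0]=np.nan
    return P
E
python3 - <<'E'
from plant import manip
from h import *
for yaw in(0,90,-90,180):print(yaw,np.round(q,1) if (q:=manip.inverse_kinematics([.4,-.12,.25],[180,0,yaw])) is not None else None)
manip.goto([.4,-.12,.25],[180,0,0])
p,r=np.array(manip.current_ee_pos()),manip.current_tcp_rot()
s=manip.snapshot("wrist");np.savez("w1.npz",pos=p,rpy=r,**s)
cv2.imwrite("pics/w1.png",s["frame"][:,:,::-1]);P=wcloud(s,p,r)
print(s["tool_from_camera"].round(3).tolist(),s["intrinsics"].round(1).tolist(),manip.current_time_s())
for lo,hi in((.012,.026),(.052,.063),(.064,.076)):
    print(lo,hi)
    for st,q,rr in comps(P,lo,hi,(.15,.75,-.5,.4),60):
        print(" ",st.tolist(),"rect",np.round(rr[0]),np.round(rr[1]),round(rr[2],1),"med",np.median(q,0).round(3))
E
```

```text
0 [-24.5 -12.3  92.8  -0.   99.5  65.5]
90 [-24.5 -12.3  92.8   0.   99.5 -24.5]
-90 None
180 [ -24.5  -12.3   92.8    0.    99.5 -114.5]
[[0.002, -0.953, -0.304, 0.077], [1.0, 0.002, 0.001, 0.0], [-0.0, -0.304, 0.953, -0.142], [0.0, 0.0, 0.0, 1.0]] [[371.6, 0.0, 311.8], [0.0, 371.6, 237.6], [0.0, 0.0, 1.0]] 1.7833
0.012 0.026
  [267, 14, 285, 126, 5940] rect [ 536. -234.] [319. 109.] 88.0 med [ 0.576 -0.25   0.019]
  [62, 87, 26, 64, 383] rect [501. 150.] [31. 74.] 85.2 med [0.499 0.14  0.019]
  [575, 166, 24, 51, 189] rect [ 424. -457.] [22. 67.] 70.9 med [ 0.424 -0.45   0.021]
  [160, 218, 28, 32, 171] rect [367.  27.] [40. 17.] 39.8 med [0.372 0.02  0.02 ]
0.052 0.063
  [16, 86, 51, 69, 2641] rect [503. 173.] [76. 74.] 66.5 med [0.503 0.172 0.055]
  [594, 171, 36, 57, 1239] rect [ 418. -474.] [50. 70.] 88.3 med [ 0.419 -0.469  0.06 ]
  [147, 227, 30, 34, 190] rect [368.  26.] [39. 15.] 38.2 med [0.372 0.021 0.058]
0.064 0.076
  [327, 61, 154, 79, 10495] rect [ 500. -204.] [141.  63.] 89.6 med [ 0.5   -0.199  0.071]
  [616, 202, 13, 20, 85] rect [ 403. -495.] [15. 29.] 58.2 med [ 0.401 -0.494  0.065]
  [138, 231, 35, 38, 237] rect [366.  27.] [40. 19.] 37.0 med [0.371 0.02  0.07 ]
```

View pics/w1.png

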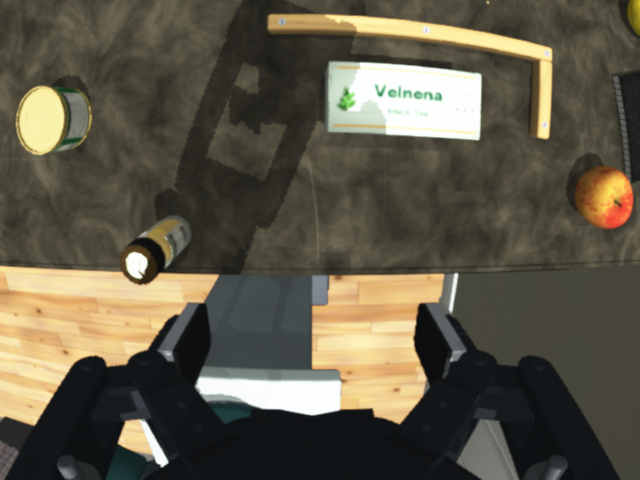

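The wrist view shows the whole rail (fence from 270,25 to 550,50, stop down to 540,135). The carton is at 405,100 with a gap to both stop and fence, the tin at 55,120 and the spice jar at 155,250.

```bash
cat >> h.py <<'E'
def railfit(P):
    st,q,r=max(comps(P,.013,.026,(.35,.7,-.45,0.0),60),key=lambda t:t[0][4])
    q=q[(q[:,2]>.016)]
    # fence: points far from the stop; line fit (x as function of y), iterated
    y0=np.percentile(q[:,1],1)
    f=q[q[:,1]>y0+.03]; 
    a=np.polyfit(f[:,1],f[:,0],1)
    for _ in range(5):
        f=f[abs(f[:,0]-np.polyval(a,f[:,1]))<.011]; a=np.polyfit(f[:,1],f[:,0],1)
    d=np.array([a[0],1])/np.hypot(a[0],1); n=np.array([d[1],-d[0]])   # d=rail +y, n=rail +x
    s=q[:,:2]@n; t=q[:,:2]@d
    fm=np.median(f[:,:2]@n); 
    fl=np.percentile(f[:,:2]@n,[2,98])
    g=s<fm-.03; tl=np.percentile(t[g],[2,98])
    ends=(np.percentile(t,99.7),np.percentile(s,.3))
    return d,n,fm,fl,tl,ends
E
python3 - <<'E'
from h import *
w=np.load("w1.npz");P=wcloud(w,w["pos"],w["rpy"])
d,n,fm,fl,tl,e=railfit(P)
print("angle",np.degrees(np.arctan2(-d[0],d[1])),"fence mid",fm,fl,"stop",tl,np.mean(tl),"far ends",e)
o=(fm-.009)*n+(np.mean(tl)+.009)*d; print("origin",o,"fence len",e[0]-o@d,"stop len",o@n-e[1])
for lo,hi,name in((.05,.063,"tin"),(.064,.076,"box")):
  for st,q,r in comps(P,lo,hi,(.4,.6,-.35,.25),600):
    c=np.array(r[0])/1000-o; print(name,"in rail",c@n,c@d,r[1],r[2])
Q=np.load("scene0.npz");P=cloud(Q);d,n,fm,fl,tl,e=railfit(P);print("scene",np.degrees(np.arctan2(-d[0],d[1])),(fm-.009)*n+(np.mean(tl)+.009)*d)
E
```

```text
angle -1.018662038732471 fence mid 0.582745148064623 [0.57465228 0.59171942] stop [-0.38276101 -0.36565599] -0.3742084972416003 far ends (np.float64(-0.0673554367420569), np.float64(0.48564329116864))
origin [ 0.56716177 -0.37535086] fence len 0.2978530604995434 stop len 0.08810185689598293
tin in rail -0.07376270909133609 0.5470373336139546 (75.67864227294922, 74.32099914550781) 76.5966567993164
box in rail -0.07011734607643812 0.16970028176805435 (140.6771240234375, 62.64720916748047) 89.59305572509766
scene -1.0482139792407144 [ 0.5673321  -0.37151416]
```

```bash
cat >> h.py <<'E'
O=np.array([.5672,-.3740]);A=np.radians(-1.03)
nx=np.array([np.cos(A),np.sin(A)]);dy=np.array([-np.sin(A),np.cos(A)])
def W(x,y,z): return [*(O+x/1000*nx+y/1000*dy),z/1000]
YX=[180,0,-1.03];YY=[180,0,88.97]
def measure(name):
    from plant import manip
    p,r=np.array(manip.current_ee_pos()),manip.current_tcp_rot()
    s=manip.snapshot("wrist");np.savez(name+".npz",pos=p,rpy=r,**s)
    cv2.imwrite(f"pics/{name}.png",s["frame"][:,:,::-1]);P=wcloud(s,p,r)
    d,n,fm,fl,tl,e=railfit(P);o=(fm-.009)*n+(np.mean(tl)+.009)*d
    print("t",manip.current_time_s(),"rail",o.round(4),np.degrees(np.arctan2(-d[0],d[1])).round(2))
    for lo,hi,nm in((.05,.063,"tin"),(.065,.076,"box")):
      for st,q,rr in comps(P,lo,hi,(.4,.62,-.4,.25),600):
        c=np.array(rr[0])/1000-o; print(nm,"rail mm",(1000*c@n).round(1),(1000*c@d).round(1),np.round(rr[1],1),round(rr[2],1),"z",np.median(q[:,2]).round(3))
E
cat > ab.py <<'E'
from plant import manip as m
from h import *
def f(t): print(t,np.round(m.current_force(),1),np.round(m.current_time_s(),1))
m.grip(.03); m.goto(W(-70,280,130),YY); m.move_l(W(-70,280,24),rate=.15)
print(m.move_l(W(-70,163,24),rate=.08,contact_N=25)); f("A")
m.move_l(W(-70,185,24)); m.move_l(W(-70,185,130),rate=.2)
m.grip(.085); m.goto(W(-145,81,130),YX); m.move_l(W(-145,81,16),rate=.15)
print(m.move_l(W(-75,81,16),rate=.06,contact_N=10)); f("B"); print((np.array(m.current_ee_pos())[:2]-O)@nx)
m.move_l(W(-100,81,16)); m.move_l(W(-145,150,200),rate=.2)
measure("w2")
E
python3 ab.py
```

```text
False
A [-0.8  0.4 -0.3] 6.1
False
B [-1.5 -0.4 -0.4] 11.1
-0.07520805447726868Traceback (most recent call last):
  File "ab.py", line 10, in <module>
    measure("w2")
    ~~~~~~~^^^^^^
  File "h.py", line 50, in measure
    d,n,fm,fl,tl,e=railfit(P);o=(fm-.009)*n+(np.mean(tl)+.009)*d
                   ~~~~~~~^^^
  File "h.py", line 38, in railfit
    g=s<fm-.03; tl=np.percentile(t[g],[2,98])
                   ~~~~~~~~~~~~~^^^^^^^^^^^^^
    return _quantile_unchecked(
        a, q, axis, out, overwrite_input, method, keepdims, weights)
    return _ureduce(a,
                    func=_quantile_ureduce_func,
    ...<5 lines>...
                    overwrite_input=overwrite_input,
                    method=method)
    r = func(a, **kwargs)
    result = _quantile(arr,
                       quantiles=q,
    ...<2 lines>...
                       out=out,
                       weights=wgt)
    slices_having_nans = np.isnan(arr[-1, ...])
                                  ~~~^^^^^^^^^
IndexError: index -1 is out of bounds for axis 0 with size 0
```

```bash
python3 - <<'E'
s=open('h.py').read()
s=s.replace('''    d,n,fm,fl,tl,e=railfit(P);o=(fm-.009)*n+(np.mean(tl)+.009)*d
    print("t",manip.current_time_s(),"rail",o.round(4),np.degrees(np.arctan2(-d[0],d[1])).round(2))
''','''    d,n,o=dy,nx,O; print("t",manip.current_time_s())
''')
open('h.py','w').write(s)
E
python3 -c "
from h import *
measure('w2')"
```

```text
t 12.6833
box rail mm -32.1 78.2 [140.3  62.4] 89.1 z 0.071
```

View pics/w2.png

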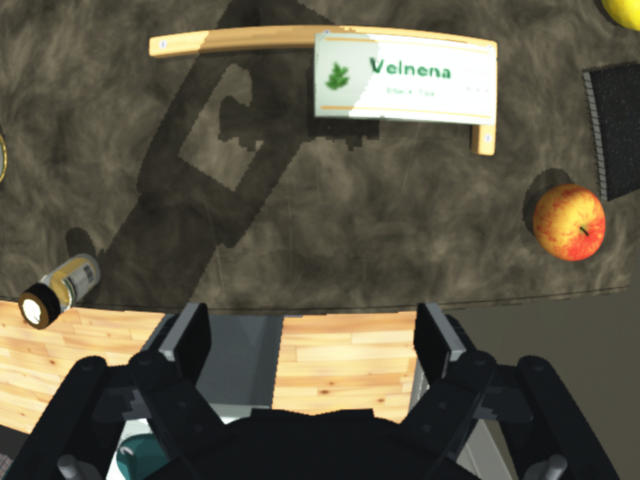

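The carton (405,75) now lies along the fence, about 7 mm short of the stop, with the tin just off the left edge. Next I push its free end to the stop and bring in the tin.

```bash
cat > cd.py <<'E'
from plant import manip as m
from h import *
def f(t,c):
    v=np.array(m.current_ee_pos())[:2]-O
    print(t,c,np.round(m.current_force(),1),(v@nx*1e3).round(1),(v@dy*1e3).round(1),round(m.current_time_s(),1))
m.grip(.03); m.goto(W(-36,185,110),YY); m.move_l(W(-36,185,25),rate=.15)
f("C",m.move_l(W(-36,149,25),rate=.06,contact_N=8))
m.move_l(W(-36,175,25)); m.move_l(W(-60,240,110),rate=.2)
m.grip(.05); m.goto(W(-74,625,110),YY); m.move_l(W(-74,625,22),rate=.15)
f("D",m.move_l(W(-72,260,22),rate=.1,contact_N=25))
m.move_l(W(-72,285,22)); m.move_l(W(-100,285,130),rate=.2)
m.goto(W(-145,150,200),YX); measure("w3")
E
python3 cd.py
```

```text
C True [-0.3  0.8 -0.2] -36.1 153.1 15.8
D False [-0.4  0.6 -0.4] -72.0 260.1 23.1
t 25.325
tin rail mm -72.9 220.6 [74.2 74.5] 55.1 z 0.055
box rail mm -32.3 68.4 [140.7  62.6] 89.1 z 0.071
```

View pics/w3.png

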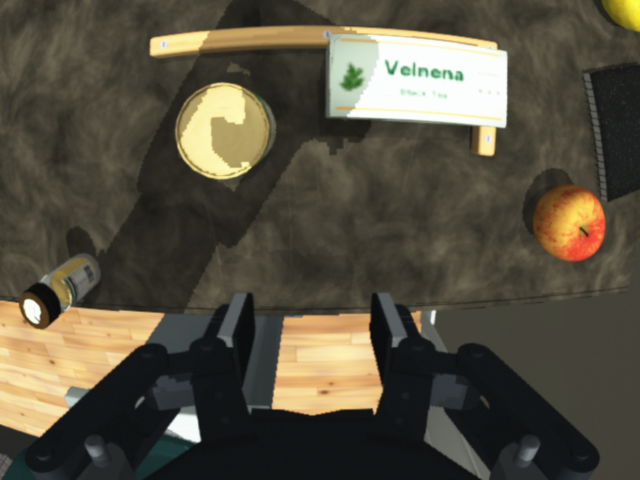

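The carton is seated at the stop and the tin (225,130) stands beyond its free end. Now I push the tin to the fence, then along it.

```bash
cat > ef.py <<'E'
from plant import manip as m
from h import *
def f(t,c):
    v=np.array(m.current_ee_pos())[:2]-O
    print(t,c,np.round(m.current_force(),1),(v@nx*1e3).round(1),(v@dy*1e3).round(1),round(m.current_time_s(),1))
m.goto(W(-145,220,90),YX); m.move_l(W(-145,220,22),rate=.15)
f("E",m.move_l(W(-73,220,22),rate=.06,contact_N=8))
m.move_l(W(-100,220,22)); m.move_l(W(-100,285,100),rate=.2)
m.goto(W(-39,290,100),YY); m.move_l(W(-39,290,25),rate=.15)
f("F",m.move_l(W(-39,213,25),rate=.06,contact_N=8))
m.move_l(W(-39,245,25)); m.move_l(W(-60,250,110),rate=.2)
m.goto(W(-145,150,200),YX); measure("w4")
E
python3 ef.py
```

```text
E True [ 0.5 -0.3 -0.1] -75.6 220.1 27.6
F True [1.8 0.5 1.9] -39.1 216.1 31.8
t 34.0083
tin rail mm -39.5 175.4 [74.8 77.7] 2.1 z 0.055
box rail mm -32.4 68.3 [140.8  62.4] 89.1 z 0.071
```

View pics/w4.png

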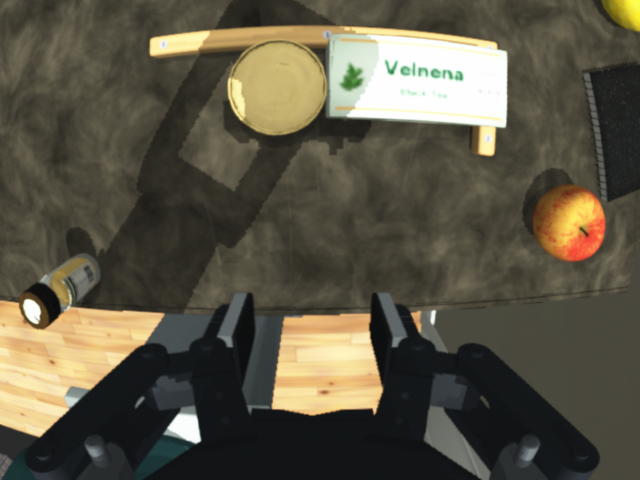

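The tin (277,88) touches the carton's end and the fence, and the measured poses match the targets. Handing in.

```bash
python3 -c "
from plant import manip as m
print(m.job_done())"
```

```text
the job is handed in; nothing more can be done
None
```

I handed the job in at about 34 s: the carton is against the fence and stop and the tin against the fence and the carton's free end, both within the limits by my last measurement (the verdict was not returned).

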